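# Seat the pipe in the drill jig and close its guarded clamp

## Robot

A 6-joint arm with a two-finger parallel gripper is mounted at the origin on a cart in front of the work surface, level with it; the furniture and walls round the work are solid. World frame = base frame: x ahead of the robot, y to its left, z up, the work surface at z = 0. Lengths are in m, angles in rad, forces in N, time in s.
With the tool pointing down it reaches from about 0.35 to 0.775 m from the base axis. Payload 7.3 kg.
Tool frame: the origin (TCP) lies at the centre of the arm's flange, where the gripper is bolted on; the fingertips stand 178 mm ahead of it and the grasp point (between the pads) lies 159 mm ahead of it; z points along the fingers, y is the line along which they close (so a half turn about z gives the same grasp; the last joint's range is limited). The gripper opens to 92 mm and grips with 3 to 60 N. Pads are 19 mm wide; open, the fingers measure 130 mm over their backs; the gripper's body (75 mm by 190 mm) begins 47 mm behind the grasp point.
Start: joints at [0.977, 0.342, 1.524, -0, 1.275, -0.146], TCP at [0.227, 0.473, 0.405] pointing down, gripper open.
Joint ranges: [-2.53, 2.53], [-0.77, 2.02], [0.04, 2.7], [-1, 4.14], [0.28, 2.66], [-3.11, 3.11]. Speed limits (rad/s): [2.57, 2.57, 3.14, 3.14, 3.14, 3.14].

## Interface

Orientations are given as [roll, pitch, yaw] about the fixed x, y, z axes, in that order (R = Rz(yaw) Ry(pitch) Rx(roll)).
In Python, from cell import telemetry, vision, ticket gives the robot as it stands.
- The arm moves only by the shell command python3 -m crank 'ROWS' [FORCE]. ROWS is JSON, a list of rows, each a list of 5 numbers: the gripper command: -1 is shut, 1 is fully open, values between are in proportion, then the shift along the tool's x, y, z in mm, then the turn about the tool's z in rad. In form: [[fingers, dx, dy, dz, roll], ...]. A call has 1 to 12 rows; each row is the pose to reach, as a shift and turn from the pose commanded when the call began, along the tool's axes at that moment; what a row does not reach only later rows make up. A row lasts 1/12 s, in which the tool goes at most 41.7 mm and 7.16 degrees, less where a joint would pass 70% of its speed; a pose out of reach is approached as far as the arm can. A call with a gripper value outside its range is refused whole. The fingers move at their own pace and stop on an object; FORCE is the grip in N (left out, the last holds). Time passes only in rows, so rows that repeat a pose let the fingers close. It gives the time, the measured TCP pose, the force, the opening and the grip force at its end, in the units of the state.
- telemetry.observe(): the state, without advancing time (a new reading comes with each control period).
- vision.read_camera(name): name is "side" or "top" or "wrist"; returns (picture, depth): 384x512x3 uint8, red, green, blue; 384x512 float32, m along the optical axis (not along the pixel's ray), 0 where there is no reading.
- vision.get_calibration(name): a dict with "camera_matrix" (3x3 intrinsics, pixels), "rvec" (rotation vector, rad) and "tvec" (3), from world to camera coordinates, as OpenCV has them. Camera axes: x right, y down, z forward; pixel columns grow to the right and rows downward; lengths in m; the calibration is good to about 2 mm. The wrist camera is an equidistant fisheye: a pixel r from the principal point sees the ray r / f radians off the axis. A picture is of the moment at which its call begins: read the wrist's pose just before it. get_calibration takes no time and is no camera call; for the wrist camera it gives the pose at the moment of the call.
- ticket.hand_in(): hands the job in; it is judged then, once.
The state is a dict: "time": time; "qpos": joint angles; "qvel": joint speeds; "joint_efforts": joint torques, N m; "tool_pos": TCP position; "tool_rot": TCP orientation; "contact_force": force on the tool from outside, world axes, zero at the start; "torque": the same for the moment, N m; "opening": finger opening in m; "grip_force": force on a finger pad.
Only numpy, scipy, OpenCV 4.12 (cv2) and the standard library are available. Lean on these libraries where they do the work, as an engineer would, in place of code of your own. Each camera call takes 0.05 s, during which the arm holds its last target. There are 200 camera calls.

## Task

Get the pipe offcut ready for cross-drilling. With a fingertip against its free end, push it along the V-blocks of the drill jig until its other end is fully home against the end stop; then reach down through the window of the lever guard and press the clamp lever all the way down, so that the clamp's rubber pad bears on the pipe, and come back out. Do not touch the guard, do not lift the pipe out of the V-blocks, and leave the other things where they lie.

Things in the scene. Friction and masses are not known exactly. Their poses are not given: they have to be found in the camera images.
- jig: steel drill jig bolted to the bench, a long dark base 12 mm thick with two V-blocks, a bridge with a drill bush (80 mm high) between them, an end stop and a toggle clamp, all on one line. Origin: on the bench under that line. Its y axis runs along the line of the pipe, from the stop towards the pipe's free end; its x axis is level and across it; z up. The base spans y = -195 to +156 mm and x = +-47 mm (+-83 mm under the guard, y = -195 to -60 mm).
- stop_face (a point): centre of the flat face of the end stop (40 mm wide, top 50 mm above the bench) that the pipe's end must meet; at jig x 0, y -20 mm, 39.5 mm above the bench, on the pipe's axis. Axes as the jig's.
- pipe_stop_end (a point): centre of the pipe's end that faces the stop. The pipe is a dark steel offcut, 220 mm long, 27 mm outside diameter, 0.2 to 0.45 kg, lying in the two V-blocks with its axis 39.5 mm above the bench; it starts 15 to 48 mm short of the stop. Sliding it takes 1 to 6 N.
- pipe_free_end (a point): centre of the pipe's other end, which sticks out beyond the base over the bare bench (44 mm beyond it when the pipe is home); push here towards the stop.
- guard: grey sheet-steel lever guard fixed on the jig beside the stop: a level top 150 mm across (jig x) by 138 mm along (jig y, -194 to -56 mm), 3 mm thick, its upper face 110 mm above the bench, on corner posts with wire mesh on the two long sides. Origin and axes as the jig's. Must not be touched.
- window (a point): centre of the rectangular opening in the guard's top, at its upper face: jig x 0, y -125 mm, 110 mm above the bench; clear opening 114 mm across (jig x) by 102 mm along (jig y). Axes as the jig's.
- lever (a joint): hinge of the clamp's hand lever, rad: 0 when raised (clamp open), 0.45 at its end stop when fully down (clamp shut). Starts at 0 to 0.08. Needs 2 to 8 N at the grip, about 15 N in the last few mm where the pad meets the pipe and the lever its end stop; stays where it is left.
- lever_grip (a point): point on the upper side of the lever's black ribbed rubber grip where it is to be pressed, below the window. The grip is a round bar of 15 mm diameter and 47 mm long pointing from the clamp towards jig -y; this point is 19 mm before its tip. The lever's pivot is at jig x 0, y -60 mm, 75 mm above the bench; the point lies 97 mm above the bench when raised and 68 mm when fully down, at jig y -122 to -126 mm.
- clamp_pad (a point): centre of the underside of the rubber pad (15 mm diameter) at the end of the clamp arm. The arm is linked to the lever: about 27 mm above the pipe when the clamp is open, pressed on top of the pipe, just inside the stop, when the lever is fully down.
- clamp_arm: the clamp's arm with its spindle and rubber pad; origin at its pivot, jig x 0, y -47 mm, 68 mm above the bench.
- pipe: the same pipe; origin midway along it, on its underside; its y axis points from the stop end to the free end.
- bolt: bystander: hex bolt 75 mm long lying on the bench beside the jig, 25 mm high; origin under its centre
- nut: bystander: hex nut 30 mm wide, 16 mm high, on the bench beside the jig; origin under its centre
- spanner: bystander: combination spanner 185 mm long, 7 mm high, on the bench along the robot's side of the jig; origin under its centre
- bearing: bystander: ball bearing 52 mm across, 15 mm high, on the bench; origin under its centre
- plug: bystander: spark plug 77 mm long on the bench; origin under its centre
- pliers: bystander: pliers 192 mm long, 12 mm high, on the bench; origin under its centre
- tape_measure: bystander: steel tape measure standing on the bench, 36x83x70 mm; origin under its centre

How it is judged:
On the way, in this order (a step that is already met when the one before it is completed fails the run):
1. the pipe is home against the end stop while the clamp is still open (y of pipe_stop_end in the frame of stop_face below 0.002 m and value of joint lever below 0.2 rad), for 0.2 s.
2. the clamp lever is pressed all the way down (value of joint lever above 0.41 rad), for 0.2 s.
At the end, for the whole second after the job is handed in: The pipe lies straight in the V-blocks with its end within 2 mm of the stop, the lever is fully down (at least 0.41 of its 0.45 rad), and the clamp's pad bears on the pipe with more than 2 N (y of pipe_stop_end in the frame of stop_face below 0.002 m and distance between pipe_stop_end and stop_face below 0.004 m and angle between the y axis of pipe and the y axis of jig, either way round below 0.03 rad and value of joint lever above 0.41 rad and contact force between clamp_arm and pipe above 2 N and linear speed of pipe below 0.01 m/s); the robot touches nothing.
It fails at once if the guard is touched (contact force between guard and the fingers above 0.5 N or contact force between guard and the arm above 0.5 N).
It fails at once if the pipe is lifted out of the V-blocks (either end more than 8 mm up) (z of any of pipe_stop_end, pipe_free_end in the frame of jig above 0.0475 m).
It fails at once if another thing is shifted by more than 15 mm (distance of any of bolt, nut, spanner, bearing, plug, pliers, tape_measure from where it was at the start of the episode above 0.015 m).
It also fails if it takes over 45 s, if anything falls off the work surface, if the arm or the gripper's body presses on something with over 40 N, if the wrist force passes 120 N, or if a joint passes its speed limit or range.

## Working session

There is one attempt and no reset: what is moved stays moved. The work goes in short steps, Python scripts to look and compute and a shell command to move; the robot and the scene stay as the last step left them, time stands still between calls to the robot, and variables do not carry over. Pictures are saved under pics/ and viewed, at most 10 in all, crops included, and the job is handed in when it is done.

```bash
mkdir -p pics; python3 - <<'E'
from cell import telemetry, vision
import cv2, numpy as np
s=telemetry.observe(); print(s['time'],s['tool_pos'],s['tool_rot'],s['opening'])
for n in ("top","side"):
    p,d=vision.read_camera(n); cv2.imwrite(f'pics/{n}0.png',cv2.cvtColor(p,cv2.COLOR_RGB2BGR)); np.savez(f'{n}0.npz',p=p,d=d)
    c=vision.get_calibration(n); print(n,c)
E
```

```text
0.0 [0.22723796 0.47311453 0.4040568 ] [-3.14009168e+00 -2.23281888e-04  2.69371638e+00] 0.09189662285775231
top {'camera_matrix': array([[406.76530691,   0.        , 255.06879128],
       [  0.        , 406.76530691, 188.71588195],
       [  0.        ,   0.        ,   1.        ]]), 'rvec': array([ 2.27671075, -1.32758761,  0.39653892]), 'tvec': array([-0.19829628,  0.45462379,  1.37142212])}
side {'camera_matrix': array([[491.84160763,   0.        , 259.10087447],
       [  0.        , 491.84160763, 189.03220676],
       [  0.        ,   0.        ,   1.        ]]), 'rvec': array([ 0.3356675 , -2.6730642 ,  1.34667493]), 'tvec': array([0.53035387, 0.12347523, 1.58305465])}
```

View pics/top0.png

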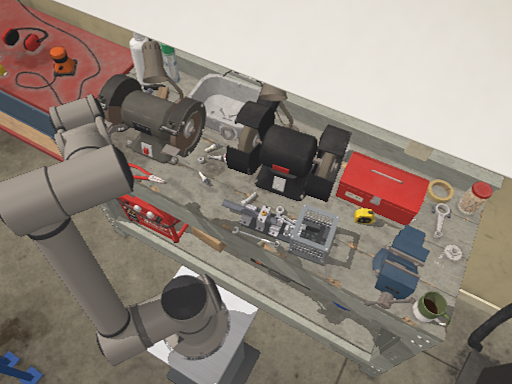

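View pics/side0.png

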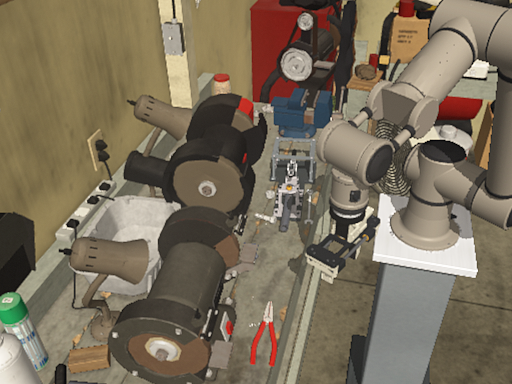

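The top view shows the pipe's free end near (228,204), the jig running right, and the guard at about (313,235). In the side view the guard is near (293,160) and the pipe's free end near (285,225). I'll enlarge the crops and measure the guard top from depth.

```bash
cat > h.py <<'E'
import numpy as np, cv2
from cell import vision, telemetry
def cloud(d,c):
    K=c['camera_matrix'];R=cv2.Rodrigues(c['rvec'])[0]
    v,u=np.mgrid[:d.shape[0],:d.shape[1]]
    P=np.stack([(u-K[0,2])/K[0,0]*d,(v-K[1,2])/K[1,1]*d,d],-1)
    return (P-c['tvec'])@R
def ray(c,u,v,z):
    K=c['camera_matrix'];R=cv2.Rodrigues(c['rvec'])[0]
    o=-R.T@c['tvec'];r=R.T@np.array([(u-K[0,2])/K[0,0],(v-K[1,2])/K[1,1],1])
    return o+r*(z-o[2])/r[2]
E
python3 - <<'E'
from h import *
ims=[]
for n,(u0,v0,u1,v1) in (("top",(205,175,355,285)),("side",(245,130,345,250))):
    f=np.load(f'{n}0.npz');c=vision.get_calibration(n);W=cloud(f['d'],c)
    print(n,'cam at',-cv2.Rodrigues(c['rvec'])[0].T@c['tvec'])
    w=W[v0:v1,u0:u1].reshape(-1,3);ok=f['d'][v0:v1,u0:u1].ravel()>0
    print('bench z',np.median(w[ok&(abs(w[:,2])<.02),2]))
    for u,v in [(228,204),(313,235)] if n=='top' else [(285,225),(293,160)]: print(u,v,W[v,u])
    m=ok&(abs(w[:,2]-.11)<.006)
    g=w[m];ctr=np.median(g,0);g=g[np.linalg.norm(g[:,:2]-ctr[:2],axis=1)<.13]
    print(len(g),np.median(g[:,2]),cv2.minAreaRect(g[:,:2].astype(np.float32)*1000))
    cv2.imwrite(f'pics/{n}c.png',cv2.resize(cv2.cvtColor(f['p'][v0:v1,u0:u1],cv2.COLOR_RGB2BGR),None,fx=5 if n=='top' else 5,fy=5,interpolation=cv2.INTER_CUBIC))
E
```

```text
top cam at [-0.21107156 -0.32724398  1.40540493]
bench z 0.002182988347128879
228 204 [0.42453858 0.13049782 0.05472633]
313 235 [ 0.4891262  -0.20428538  0.01020515]
642 0.11162759395686497 ((495.45916748046875, -203.803466796875), (200.97018432617188, 137.8328094482422), 6.658461093902588)
side cam at [0.19113855 1.29216719 1.04706896]
bench z -0.0012059073921601561
285 225 [0.42359953 0.15662103 0.0543853 ]
293 160 [ 0.46633316 -0.17132412  0.07965409]
420 0.10816490021162688 ((474.2090148925781, -185.87071228027344), (221.8548126220703, 189.35679626464844), 74.45121765136719)
```

View pics/topc.png

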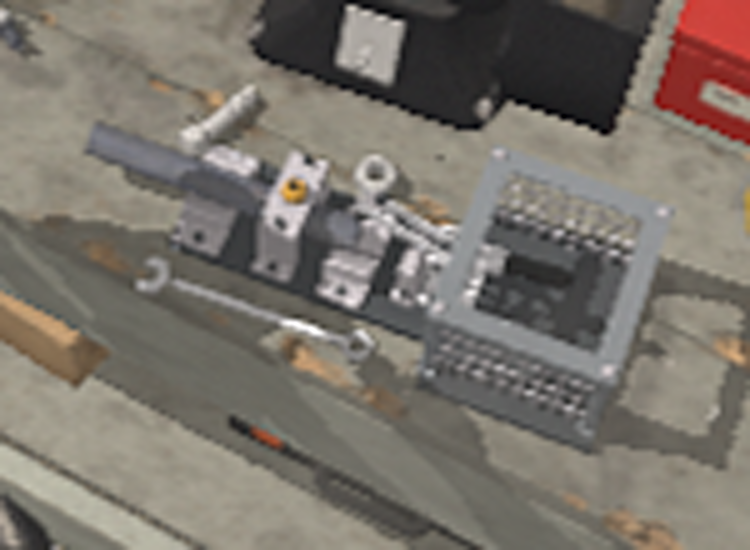

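View pics/sidec.png

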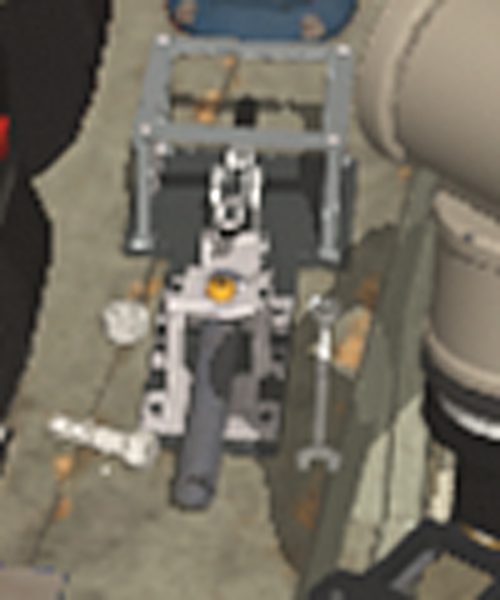

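```bash
python3 - <<'E'
from h import *
ct=vision.get_calibration('top');cs=vision.get_calibration('side')
t=lambda u,v,z:ray(ct,205+(u+.5)/5-.5,175+(v+.5)/5-.5,z)
s=lambda u,v,z:ray(cs,245+(u+.5)/5-.5,130+(v+.5)/5-.5,z)
C=np.array([t(*p,.11) for p in [(497,146),(673,208),(612,382),(426,308)]]);print('guard top outer\n',C,C.mean(0))
print([np.linalg.norm(C[i]-C[(i+1)%4]) for i in range(4)])
S=np.array([s(*p,.11) for p in [(157,37),(350,45),(352,140),(138,130)]]);print('side\n',S,S.mean(0))
print([np.linalg.norm(S[i]-S[(i+1)%4]) for i in range(4)])
print('pipe free end top-img',t(91,138,.0395),'side',s(193,490,.0395))
# masked guard top: pixels with depth on plane, connected component
f=np.load('top0.npz');W=cloud(f['d'],ct)
m=((abs(W[...,2]-.11)<.007)).astype(np.uint8);m[:203]=0;m[254:]=0;m[:,:288]=0;m[:,342:]=0
n,l,st,_=cv2.connectedComponentsWithStats(m);k=1+st[1:,4].argmax();print(st[k])
v,u=np.where(l==k);P=np.array([ray(ct,a,b,.11)[:2] for a,b in zip(u,v)])
r=cv2.minAreaRect((P*1000).astype(np.float32));print(r)
# pipe axis: cloud of pipe top line between free end and block
for n,c in (('top',ct),('side',cs)):
    f=np.load(n+'0.npz');W=cloud(f['d'],c);w=W.reshape(-1,3)
    m=(abs(w[:,0]-.42)<.06)&(w[:,1]>.06)&(w[:,1]<.2)&(w[:,2]>.035)&(w[:,2]<.06);g=w[m]
    print(n,len(g),g.mean(0),g[:,1].max(),cv2.fitLine(g[:,:2].astype(np.float32),cv2.DIST_HUBER,0,.01,.01).ravel())
E
```

```text
guard top outer
 [[ 0.53774048 -0.13060932  0.11      ]
 [ 0.55415723 -0.26386684  0.11      ]
 [ 0.40775004 -0.2806868   0.11      ]
 [ 0.39451057 -0.14417647  0.11      ]] [ 0.47353958 -0.20483486  0.11      ]
[np.float64(0.13426495050463375), np.float64(0.14737020358065123), np.float64(0.13715084226779758), np.float64(0.14387103812128313)]
side
 [[ 0.55122131 -0.26522874  0.11      ]
 [ 0.40900808 -0.28669083  0.11      ]
 [ 0.3859294  -0.15833504  0.11      ]
 [ 0.53481377 -0.13631757  0.11      ]] [ 0.47024314 -0.21164304  0.11      ]
[np.float64(0.14382358691115157), np.float64(0.13041407946530745), np.float64(0.15050357405239076), np.float64(0.1299511348544527)]
pipe free end top-img [0.42859971 0.1573637  0.0395    ] side [0.42987504 0.15305881 0.0395    ]
[290 204  51  49 677]
((471.2309875488281, -206.752685546875), (155.2095489501953, 138.1263427734375), 6.713831901550293)
top 177 [0.43194535 0.10283937 0.04983452] 0.1537555073510161 [ 0.12199462 -0.99253076  0.42950472  0.10299969]
side 177 [0.43275167 0.10742141 0.04766167] 0.15786214874089097 [ 0.16989292 -0.98546255  0.43275166  0.10742141]
```

```bash
cat >> h.py <<'E'
th=.117;O=np.array([.4574,-.0829]);X=np.array([np.cos(th),np.sin(th)]);Y=np.array([-np.sin(th),np.cos(th)])
def jig(w): return np.c_[(w[:,:2]-O)@X,(w[:,:2]-O)@Y,w[:,2]]
E
python3 - <<'E'
from h import *
ct=vision.get_calibration('top');cs=vision.get_calibration('side')
G=np.zeros((2,20,16))
for k,(n,c) in enumerate((('top',ct),('side',cs))):
    f=np.load(n+'0.npz');w=cloud(f['d'],c)[f['d']>0];j=jig(w)
    a=((j[:,0]+.2)/.03).astype(int);b=((j[:,1]+.24)/.035).astype(int)
    ok=(j[:,0]>-.2)&(j[:,1]>-.24)&(a<16)&(b<20)
    np.maximum.at(G[k],(b[ok],a[ok]),j[ok,2])
print('cols jig x(mm)',[-200+30*i for i in range(16)])
for k in (0,1):
    for i in range(20): print(-240+35*i,(G[k,i]*1000).astype(int))
for p in [(.28,0),(.24,0)]:print(p,O+X*p[1]+Y*p[0])
E
```

```text
cols jig x(mm) [-200, -170, -140, -110, -80, -50, -20, 10, 40, 70, 100, 130, 160, 190, 220, 250]
-240 [  0   0   6  10   9   7   9   9   9   9   7   7   7 121 140 141]
-205 [  0   0   8  15 120 116 117 115 116 118   6   7   8 118 135 142]
-170 [  0   0   7  20 116  18 101  19 116 113   8   8   7 115 135 141]
-135 [  0   0   7  19 121  17 103  20 116 217 249 235 309 314 321 313]
-100 [  0   0   5  21 116 117 114 115 119 217 247 253 308 315 319 313]
-65 [  0   0   0  12 117 117 118 117 118 219 247 237 307 314 317 314]
-30 [  0   0   0   7  13  39 121  55   8  10   6 213 248 261 263 258]
5 [  0   0   0   5  14  45 114  48  27  23   8 213 254 262 263 259]
40 [  0   0   0   8  11  79  85  79  25  19  73 217 250 260 262 260]
75 [  0   0   0   7   9  75  83  75  17  10  10 219 250 264 263 258]
110 [  0   0   0  15  11  45  60  49  22  16  15 222 253 260 261 259]
145 [  0   0   0  11  12  40  60  49  29 203 246 233 297 309 311 395]
180 [  0   0   0   0   8   6  60  50  12 213 247 262 309 314 317 387]
215 [  0   0   0   0  10   8  61  45  12 219 249 260 310 316 318 316]
250 [  0   0   0   0  
[... 958 characters left out ...]
 73  82  74  17   3   2 216 247 254 261 252]
110 [  0   0   0   4   5  40  56  43  18  12  10 219 247 250   0   0]
145 [  0   0   0   6   6  37  53  42  24 192 236 227 244 249 309 389]
180 [  0   0   0   0   3   4  55  39  15 211 244 255 305 311 313 384]
215 [  0   0   0   0   2   4  55  41   2 215 243 257 304 312 312 311]
250 [  0   0   0   0   2   3   3   2   5 211 243 108 304 310 312 310]
285 [0 0 0 0 1 3 2 5 4 0 1 0 0 0 0 0]
320 [ 0  0  0  0  3  2  3  2 17 16  0  0  0  0  0  0]
355 [0 0 0 0 1 3 4 2 3 9 0 0 0 0 0 0]
390 [0 0 0 0 0 2 3 4 3 3 1 0 0 0 0 0]
425 [622   0   0   0   0   3   2   2 164 262 264 277 281 280 274 258]
(0.28, 0) [0.42471469 0.19518573]
(0.24, 0) [0.42938402 0.15545919]
```

```bash
python3 -m crank '[[-1,-105,-100,0,-0.28],[-1,-207,-203,0,-0.566],[-1,-207,-203,0,-0.566],[-1,-207,-203,0,-0.566],[-1,-207,-203,0,-0.566],[-1,-207,-203,0,-0.566],[-1,-207,-203,0,-0.566],[-1,-207,-203,0,-0.566],[-1,-255,-184,0,-0.566],[-1,-299,-165,0,-0.566],[-1,-299,-165,0,-0.566],[-1,-299,-165,0,-0.566]]'; python3 - <<'E'
from h import *
s=telemetry.observe();print(s)
p,d=vision.read_camera('side');cv2.imwrite('pics/s1.png',cv2.resize(cv2.cvtColor(p,cv2.COLOR_RGB2BGR)[80:300,200:400],None,fx=2.5,fy=2.5))
# grinder edge near guard
for n in ('top','side'):
    f=np.load(n+'0.npz');c=vision.get_calibration(n);j=jig(cloud(f['d'],c)[f['d']>0])
    for a,b in ((-.16,-.05),(.15,.3)):
        for z0,z1 in ((.15,.22),(.22,.35)):
            m=(j[:,1]>a)&(j[:,1]<b)&(j[:,2]>z0)&(j[:,2]<z1)&(j[:,0]>0.02);print(n,a,b,z0,m.sum(),np.percentile(j[m,0],[0,2]) if m.sum() else '')
E
```

```text
time: 1.1
tool_pos: [0.4284, 0.1943, 0.4041]
tool_rot: [-3.141, 0.001, -3.026]
contact_force: [-0.4, 0.5, 0.9]
opening: 0.0159
grip_force: 0.0
{'time': 1.1, 'qpos': array([ 2.62665760e-01,  2.42505651e-01,  1.66741435e+00, -3.44173315e-04,
        1.23102957e+00, -1.42360819e+00]), 'qvel': array([ 0.03721049, -0.05231896,  0.0907939 ,  0.01080243,  0.02389656,
        0.02163066]), 'joint_efforts': array([ -0.55048479, -36.39498711, -24.66245413,  -0.0805084 ,
         0.06333289,  -0.19395088]), 'tool_pos': array([0.42841256, 0.19425713, 0.40407758]), 'tool_rot': array([-3.14136590e+00,  6.83705781e-04, -3.02600036e+00]), 'contact_force': array([-0.40402096,  0.49767891,  0.91058144]), 'torque': array([ 0.09670016,  0.06996969, -0.05646367]), 'grip_force': 0.0, 'opening': 0.015923901504110643}
top -0.16 -0.05 0.15 407 [0.09317216 0.09565784]
top -0.16 -0.05 0.22 1064 [0.10130262 0.10741035]
top 0.15 0.3 0.15 733 [0.09254615 0.09529574]
top 0.15 0.3 0.22 1561 [0.09863861 0.10624343]
side -0.16 -0.05 0.15 359 [0.09481109 0.09541481]
side -0.16 -0.05 0.22 1043 [0.10340869 0.10862199]
side 0.15 0.3 0.15 2883 [0.09327652 0.09584448]
side 0.15 0.3 0.22 4699 [0.10255914 0.11237629]
```

View pics/s1.png

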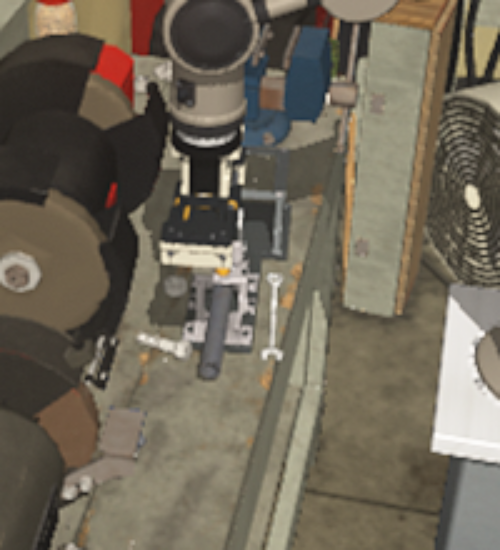

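The tool is above the bare bench just beyond the pipe's free end (image about (210,370)), and nothing lies under it. I'll descend in front of the end.

```bash
python3 -m crank '[[-1,4,2,40,0],[-1,4,2,80,0],[-1,4,2,120,0],[-1,4,2,150,0],[-1,4,2,175,0],[-1,4,2,190,0],[-1,4,2,194,0],[-1,4,2,194,0],[-1,4,2,194,0]]'; python3 - <<'E'
from h import *
s=telemetry.observe();print(s['opening'],jig(s['tool_pos'][None]),s['contact_force'])
p,d=vision.read_camera('side');cv2.imwrite('pics/s2.png',cv2.resize(cv2.cvtColor(p,cv2.COLOR_RGB2BGR)[120:260,230:350],None,fx=4,fy=4))
E
```

```text
time: 1.9
tool_pos: [0.4209, 0.1969, 0.2115]
tool_rot: [3.141, 0.001, -3.023]
contact_force: [-1.3, -0.3, 0.3]
opening: 0.0008
grip_force: 0.0
0.0008091930901391674 [[-0.00358299  0.28212372  0.21154894]] [-1.25637707 -0.27053742  0.28067311]
```

View pics/s2.png

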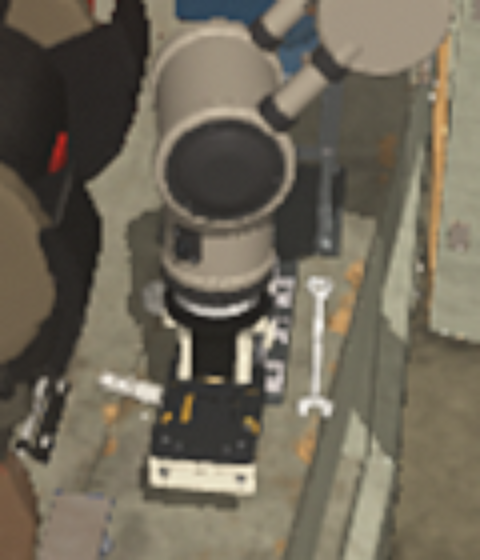

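```bash
python3 -m crank '[[-1,-3.5,-5,0,0],[-1,-3.5,-10,0,0],[-1,-3.5,-15,0,0],[-1,-3.5,-20,0,0],[-1,-3.5,-24,0,0],[-1,-3.5,-28,0,0],[-1,-3.5,-32,0,0],[-1,-3.5,-36,0,0],[-1,-3.5,-40,0,0],[-1,-3.5,-44,0,0],[-1,-3.5,-47,0,0],[-1,-3.5,-50,0,0]]'; python3 - <<'E'
from h import *
s=telemetry.observe();print(s['opening'],jig(s['tool_pos'][None]),s['contact_force'])
c=vision.get_calibration('top');p,d=vision.read_camera('top');j=jig(cloud(d,c)[d>0])
m=(abs(j[:,0])<.02)&(j[:,1]>.1)&(j[:,2]>.04)&(j[:,2]<.062);print(np.sort(j[m,1])[-5:])
E
```

```text
time: 2.95
tool_pos: [0.4306, 0.1471, 0.2108]
tool_rot: [3.141, 0.0, -3.023]
contact_force: [-0.6, 2.9, 1.3]
opening: 0.0001
grip_force: 1.9
8.735960097214511e-05 [[0.00024918 0.23156216 0.21078094]] [-0.64545983  2.94227817  1.34942865]
[0.2393402  0.24503503 0.24564537 0.24891735 0.24997665]
```

```bash
python3 -m crank '[[-1,0,-2,0,0],[-1,0,-4,0,0],[-1,0,-6,0,0],[-1,0,-7,0,0],[-1,0,-8,0,0],[-1,0,-9,0,0],[-1,0,-10,0,0]]'; python3 -m crank '[[-1,0,-1,0,0],[-1,0,-2,0,0],[-1,0,-2,0,0]]'
```

```text
time: 3.58
tool_pos: [0.4318, 0.1374, 0.2108]
tool_rot: [3.141, 0.0, -3.023]
contact_force: [-0.9, 4.3, 2.3]
opening: 0.0004
grip_force: 2.2
time: 3.83
tool_pos: [0.432, 0.1353, 0.2108]
tool_rot: [-3.142, 0.0, -3.023]
contact_force: [-0.3, 3.1, 2.0]
opening: 0.0005
grip_force: 1.8
```

```bash
python3 -m crank '[[-1,0,-1,0,0],[-1,0,-2,0,0],[-1,0,-2,0,0]]'; python3 -m crank '[[-1,0,-1,0,0],[-1,0,-2,0,0],[-1,0,-2,0,0]]';python3 -m crank '[[-1,0,-1,0,0],[-1,0,-2,0,0],[-1,0,-2,0,0]]'
```

```text
time: 4.08
tool_pos: [0.4322, 0.1333, 0.2107]
tool_rot: [3.142, 0.0, -3.023]
contact_force: [0.0, 3.4, 2.7]
opening: -0.0001
grip_force: 1.9
time: 4.33
tool_pos: [0.4325, 0.1313, 0.2107]
tool_rot: [3.142, 0.0, -3.023]
contact_force: [-1.2, 3.5, 2.7]
opening: 0.0005
grip_force: 2.0
time: 4.58
tool_pos: [0.4325, 0.1305, 0.2108]
tool_rot: [3.139, 0.001, -3.025]
contact_force: [-0.7, 15.7, 3.0]
opening: 0.0011
grip_force: 7.9
```

The force jumped to 16 N, so the pipe is home. I'll hold it, then back off, rise, and check from above.

```bash
python3 -m crank '[[-1,0,-0.5,0,0],[-1,0,-0.5,0,0],[-1,0,-0.5,0,0],[-1,0,-0.5,0,0],[-1,0,-0.5,0,0]]'; python3 -m crank '[[-1,0,10,0,0],[-1,0,25,0,0],[-1,0,25,-40,0],[-1,0,25,-80,0],[-1,0,25,-120,0],[-1,0,25,-150,0],[-1,-20,25,-165,0],[-1,-20,25,-165,0],[-1,-20,25,-165,0]]'; python3 - <<'E'
from h import *
s=telemetry.observe();print(jig(s['tool_pos'][None]),s['contact_force'])
for n in('top','side'):
    c=vision.get_calibration(n);p,d=vision.read_camera(n);j=jig(cloud(d,c)[d>0])
    m=(abs(j[:,0])<.02)&(j[:,1]>.15)&(j[:,2]>.035)&(j[:,2]<.062);print(n,m.sum(),np.sort(j[m,1])[-5:])
    if n=='top':cv2.imwrite('pics/t3.png',cv2.resize(cv2.cvtColor(p[175:285,205:355],cv2.COLOR_RGB2BGR),None,fx=5,fy=5,interpolation=2))
E
```

```text
time: 5.0
tool_pos: [0.4325, 0.1304, 0.2108]
tool_rot: [3.139, 0.001, -3.024]
contact_force: [-2.2, 17.9, 2.8]
opening: 0.0006
grip_force: 9.2
time: 5.75
tool_pos: [0.4498, 0.1559, 0.3757]
tool_rot: [-3.141, 0.001, -3.024]
contact_force: [-0.7, 0.2, -1.0]
opening: 0.0004
grip_force: 0.0
[[0.02031554 0.23800724 0.3756777 ]] [-0.65184395  0.24865753 -0.95665909]
top 88 [0.19762996 0.19821024 0.19875934 0.20044627 0.20140981]
side 93 [0.19892816 0.19959533 0.19988684 0.19990552 0.20326876]
```

View pics/t3.png

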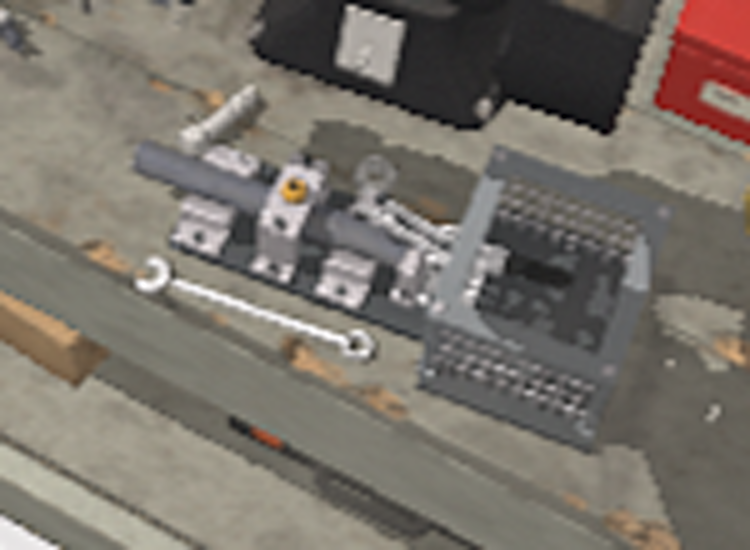

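The pipe end now sits near crop pixel (145,158), at measured jig y of about 200 mm, so it is home. The clamp is still open and the window is clear. Next I'll move over the window.

```bash
python3 -m crank '[[-1,21,0,0,0],[-1,21,-40,0,0],[-1,21,-80,0,0],[-1,21,-120,0,0],[-1,21,-160,0,0],[-1,21,-200,0,0],[-1,21,-240,0,0],[-1,21,-280,0,0],[-1,21,-320,0,0],[-1,21,-362,0,0],[-1,21,-362,0,0],[-1,21,-362,0,0]]';python3 -m crank '[[-1,0,0,0,0],[-1,0,0,0,0]]'; python3 - <<'E'
from h import *
s=telemetry.observe();print(jig(s['tool_pos'][None]),s['contact_force'])
c=vision.get_calibration('wrist');p,d=vision.read_camera('wrist');print(c)
np.savez('w.npz',p=p,d=d);cv2.imwrite('pics/w.png',cv2.cvtColor(p,cv2.COLOR_RGB2BGR))
E
```

```text
time: 6.85
tool_pos: [0.4707, -0.2075, 0.3735]
tool_rot: [3.139, -0.004, -3.027]
contact_force: [-0.8, 0.5, 0.1]
opening: 0.0003
grip_force: 0.0
time: 7.02
tool_pos: [0.4711, -0.2045, 0.3748]
tool_rot: [3.14, -0.002, -3.022]
contact_force: [-0.9, 0.3, 0.0]
opening: 0.0004
grip_force: 0.0
[[-0.0005962  -0.12241257  0.37483313]] [-0.9146769   0.30930748  0.04906739]
{'camera_matrix': array([[297.31863964,   0.        , 258.01732281],
       [  0.        , 297.31863964, 194.55959721],
       [  0.        ,   0.        ,   1.        ]]), 'rvec': array([-1.94510206, -2.19098001, -0.32591824]), 'tvec': array([ 0.25784671, -0.45234519,  0.23442842])}
```

View pics/w.png

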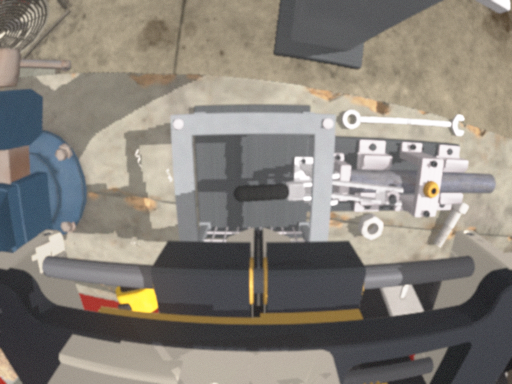

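The wrist view shows the guard window with the black grip at (262,192). The closed fingertips are at about (258,235), with wide blocks behind them at (155–365, 240–310). I'll check their depth before descending.

```bash
python3 - <<'E'
from h import *
from scipy.spatial.transform import Rotation as Ro
s=telemetry.observe();c=vision.get_calibration('wrist');K=c['camera_matrix'];R=cv2.Rodrigues(c['rvec'])[0]
T=Ro.from_euler('xyz',s['tool_rot']).as_matrix();t=s['tool_pos']
o=-R.T@c['tvec'];print('cam in tool',T.T@(o-t))
f=np.load('w.npz');d=f['d'];v,u=np.mgrid[:384,:512]
x=(u-K[0,2])/K[0,0];y=(v-K[1,2])/K[1,1];r=np.hypot(x,y)+1e-9
P=np.stack([x/r*np.tan(r)*d,y/r*np.tan(r)*d,d],-1);W=(P-c['tvec'])@R
L=(W-t)@T
for a,b in [(258,232),(258,240),(258,260),(258,290),(250,270),(160,245),(200,245),(240,245),(245,265),(275,245),(300,260),(360,245),(165,270),(60,270),(260,330)]: print((a,b),(L[b,a]*1000).round(),d[b,a].round(3))
j=jig(W.reshape(-1,3)).reshape(W.shape)
g=(f['p'].max(2)<45)&(abs(u-262)<32)&(abs(v-192)<14)&(d>0)
print('grip jig',g.sum(),np.percentile(j[g],[5,50,95],axis=0).round(4))
gu=(abs(j[...,2]-.11)<.006)&(v<228)&(abs(j[...,0])<.1)&(d>0)
q=j[gu];print('guard',q.min(0),q.max(0),np.median(q[:,2]))
for rr in (190,):
  row=gu[rr];print('row',rr,np.where(np.diff(row.astype(int)))[0],[j[rr,k].round(4).tolist() for k in np.where(np.diff(row.astype(int)))[0]])
col=gu[:,258];ks=np.where(np.diff(col.astype(int)))[0];print(ks,[j[k,258].round(4).tolist() for k in ks])
E
```

```text
cam in tool [0.07845118 0.00062984 0.01986807]
(258, 232) [  8.   1. 176.] 0.17
(258, 240) [  9.   1. 164.] 0.158
(258, 260) [  9.   1. 142.] 0.137
(258, 290) [26.  1. 94.] 0.087
(250, 270) [33. -2. 93.] 0.083
(160, 245) [-103. -135.  374.] 0.392
(200, 245) [ 36. -18. 104.] 0.093
(240, 245) [ 36.  -5. 105.] 0.094
(245, 265) [36. -3. 92.] 0.081
(275, 245) [ 35.   6. 105.] 0.094
(300, 260) [36. 13. 95.] 0.084
(360, 245) [-103.  142.  376.] 0.393
(165, 270) [ 35. -25.  89.] 0.079
(60, 270) [ 28. -69.  95.] 0.087
(260, 330) [27.  1. 75.] 0.068Traceback (most recent call last):
  File "<stdin>", line 13, in <module>
    return _quantile_unchecked(
        a, q, axis, out, overwrite_input, method, keepdims, weights)
    return _ureduce(a,
                    func=_quantile_ureduce_func,
    ...<5 lines>...
                    overwrite_input=overwrite_input,
                    method=method)
    r = func(a, **kwargs)
    result = _quantile(arr,
                       quantiles=q,
    ...<2 lines>...
                       out=out,
                       weights=wgt)
    slices_having_nans = np.isnan(arr[-1, ...])
                                  ~~~^^^^^^^^^
IndexError: index -1 is out of bounds for axis 0 with size 0
```

```bash
python3 - <<'E'
from h import *
c=vision.get_calibration('wrist');K=c['camera_matrix'];R=cv2.Rodrigues(c['rvec'])[0]
f=np.load('w.npz');d=f['d'];v,u=np.mgrid[:384,:512]
x=(u-K[0,2])/K[0,0];y=(v-K[1,2])/K[1,1];r=np.hypot(x,y)+1e-9
W=(np.stack([x/r*np.tan(r)*d,y/r*np.tan(r)*d,d],-1)-c['tvec'])@R;j=jig(W.reshape(-1,3)).reshape(W.shape)
g=(j[...,2]>.07)&(abs(u-261)<27)&(abs(v-192)<14)&(d>0)
print('grip',g.sum(),np.percentile(j[g],[2,50,98],axis=0).round(4),np.median(f['p'][g],0))
gu=(abs(j[...,2]-.11)<.007)
row=gu[160];ks=np.where(np.diff(row.astype(int)))[0];print(ks,[j[160,k].round(3).tolist() for k in ks if 160<k<345])
col=gu[:,300];ks=np.where(np.diff(col.astype(int)))[0];print([j[k,250].round(3).tolist() for k in ks if k<240])
E
```

```text
grip 824 [[-0.0073 -0.1416  0.0839]
 [-0.0017 -0.1186  0.0922]
 [ 0.0067 -0.0942  0.097 ]] [64. 63. 62.]
[171 193 312 333] [[-0.016, -0.23, 0.001], [-0.035, -0.177, 0.109], [-0.018, -0.058, 0.016], [-0.036, -0.058, 0.111]]
[[-0.075, -0.128, 0.11], [-0.057, -0.128, 0.111]]
```

Guard, window and grip match the jig frame within 2 mm. Descending now.

```bash
python3 -m crank '[[-1,0,0,25,0],[-1,0,0,50,0],[-1,0,0,75,0],[-1,0,0,88,0],[-1,0,0,95,0],[-1,0,0,98,0],[-1,0,0,101,0],[-1,0,0,104,0],[-1,0,0,107,0],[-1,0,0,110,0],[-1,0,0,110,0]]'; python3 -c "
from h import *
s=telemetry.observe();print(jig(s['tool_pos'][None]))"
```

```text
time: 7.98
tool_pos: [0.4719, -0.2064, 0.2666]
tool_rot: [-3.139, 0.002, -3.023]
contact_force: [-0.7, -2.9, 3.9]
opening: 0.0006
grip_force: 1.3
[[-1.34278153e-05 -1.24315429e-01  2.66647900e-01]]
```

```bash
python3 -m crank '[[-1,0,0,3,0],[-1,0,0,6,0],[-1,0,0,9,0],[-1,0,0,11,0],[-1,0,0,13,0],[-1,0,0,15,0],[-1,0,0,16,0],[-1,0,0,17,0],[-1,0,0,17,0]]'; python3 -m crank '[[-1,0,0,1,0],[-1,0,0,2,0],[-1,0,0,2,0]]'; python3 -m crank '[[-1,0,0,1,0],[-1,0,0,2,0],[-1,0,0,2,0]]'
```

```text
time: 8.73
tool_pos: [0.472, -0.2068, 0.2498]
tool_rot: [-3.138, 0.003, -3.023]
contact_force: [0.4, -5.3, 4.6]
opening: 0.0004
grip_force: 2.7
time: 8.98
tool_pos: [0.472, -0.2066, 0.2477]
tool_rot: [-3.139, 0.003, -3.023]
contact_force: [-0.0, -6.0, 4.6]
opening: 0.0005
grip_force: 2.5
time: 9.23
tool_pos: [0.4721, -0.2066, 0.2464]
tool_rot: [-3.138, 0.003, -3.023]
contact_force: [-1.4, -2.8, 10.9]
opening: 0.0006
grip_force: 5.8
```

```bash
python3 -m crank '[[-1,0,0,1,0],[-1,0,0,2,0],[-1,0,0,2,0]]'; python3 -m crank '[[-1,0,0,1,0],[-1,0,0,2,0],[-1,0,0,2,0]]'
```

```text
time: 9.48
tool_pos: [0.4721, -0.2066, 0.2457]
tool_rot: [-3.138, 0.004, -3.023]
contact_force: [-3.5, -2.7, 21.8]
opening: 0.0005
grip_force: 11.0
time: 9.73
tool_pos: [0.4721, -0.2065, 0.2452]
tool_rot: [-3.137, 0.004, -3.023]
contact_force: [-8.2, -0.4, 36.1]
opening: 0.0001
grip_force: 17.7
```

The lever is hard on its stop: 36 N with the tip at 67 mm. I'll retreat straight up and verify.

```bash
python3 -m crank '[[-1,0,0,0,0],[-1,0,0,0,0],[-1,0,0,-5,0],[-1,0,0,-25,0],[-1,0,0,-50,0],[-1,0,0,-80,0],[-1,0,0,-110,0],[-1,0,0,-135,0],[-1,0,0,-140,0],[-1,0,0,-140,0],[-1,0,0,-140,0],[-1,0,0,-140,0]]'; python3 - <<'E'
from h import *
s=telemetry.observe();c=vision.get_calibration('wrist');K=c['camera_matrix'];R=cv2.Rodrigues(c['rvec'])[0]
p,d=vision.read_camera('wrist');v,u=np.mgrid[:384,:512]
x=(u-K[0,2])/K[0,0];y=(v-K[1,2])/K[1,1];r=np.hypot(x,y)+1e-9
W=(np.stack([x/r*np.tan(r)*d,y/r*np.tan(r)*d,d],-1)-c['tvec'])@R;j=jig(W.reshape(-1,3)).reshape(W.shape)
for y0 in (-.14,-.13,-.12,-.11):
  m=(abs(j[...,0])<.012)&(abs(j[...,1]-y0)<.005)&(j[...,2]>.03)&(j[...,2]<.12)&(v<225);print(y0,m.sum(),np.percentile(j[m,2],90) if m.any() else '')
cv2.imwrite('pics/w2.png',cv2.resize(cv2.cvtColor(p[90:260,160:510],cv2.COLOR_RGB2BGR),None,fx=2,fy=2))
print(s['contact_force'])
for n in('side',):
    c=vision.get_calibration(n);_,d=vision.read_camera(n);j=jig(cloud(d,c)[d>0])
    m=(abs(j[:,0])<.02)&(j[:,1]>.15)&(j[:,2]>.035)&(j[:,2]<.062);print(n,m.sum(),np.sort(j[m,1])[-5:])
E
```

```text
time: 10.73
tool_pos: [0.4711, -0.2055, 0.379]
tool_rot: [3.139, -0.003, -3.023]
contact_force: [-0.1, 0.6, -0.5]
opening: 0.0006
grip_force: 0.0
-0.14 97 0.06583357609041997
-0.13 146 0.06808036284765648
-0.12 141 0.07027804540017783
-0.11 149 0.07289041737776462
[-0.05899985  0.56876207 -0.48205685]
side 90 [0.20168902 0.20259611 0.20282301 0.20285621 0.20579081]
```

View pics/w2.png

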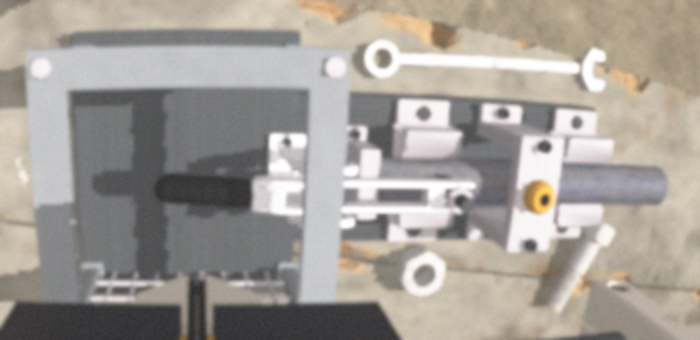

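The grip is down at about 69 mm and the pad is on the pipe near (462,197). The side depth reads the free end 3 mm further out than before, so I'll check whether the pipe shifted.

```bash
python3 - <<'E'
from h import *
for n in('top','side'):
    c=vision.get_calibration(n);R=[];E=[]
    for i in range(6):
        p,d=vision.read_camera(n);j=jig(cloud(d,c)[d>0])
        m=(abs(j[:,0])<.02)&(j[:,1]>.15)&(j[:,2]>.035)&(j[:,2]<.062);R.append(np.sort(j[m,1])[-2]);
    print(n,np.round(R,4))
    if n=='top':
        a=cv2.imread('pics/t3.png');b=cv2.resize(cv2.cvtColor(p[175:285,205:355],cv2.COLOR_RGB2BGR),None,fx=5,fy=5,interpolation=2)
        cv2.imwrite('pics/cmp.png',np.vstack([cv2.resize(q[100:300,100:400],None,fx=2,fy=2)[:300] for q in (a,b)])[:600])
        A=cv2.cvtColor(a,6).astype(np.float32);B=cv2.cvtColor(b,6).astype(np.float32)
        for nm,(u0,v0,u1,v1) in dict(end=(120,130,180,195),bridge=(255,140,340,290),spanner=(125,245,390,370)).items():
            w=B[v0-20:v1+20,u0-20:u1+20];q=cv2.matchTemplate(w,A[v0:v1,u0:u1],cv2.TM_CCOEFF_NORMED);_,mx,_,l=cv2.minMaxLoc(q);print(nm,mx,np.array(l)-20,'(5 = 1px)')
        K=vision.get_calibration('top');t=lambda u,v,z:ray(K,205+(u+.5)/5-.5,175+(v+.5)/5-.5,z)
        print('1px at end', jig((t(145,158,.04)-t(140,157,.04)+np.r_[O,0])[None]))
E
```

```text
top [0.1995 0.1989 0.1979 0.1992 0.1985 0.1987]
end 0.4663073718547821 [7 4] (5 = 1px)
bridge 0.9340607523918152 [0 0] (5 = 1px)
spanner 0.9996539354324341 [0 0] (5 = 1px)
1px at end [[ 0.00069661 -0.00391341  0.        ]]
side [0.201  0.2019 0.2035 0.2026 0.2026 0.2008]
```

View pics/cmp.png

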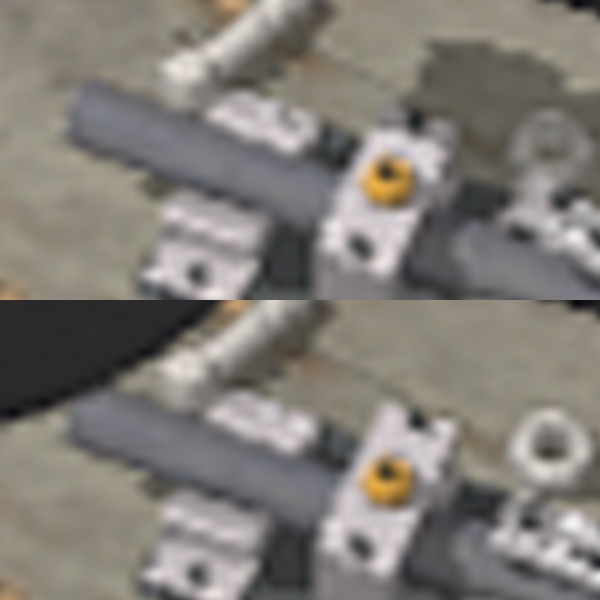

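The images show the pipe end unmoved, at (72,115) and (72,415), to within a pixel. A pixel is about 4 mm, so I'll probe the end with the fingertip again and compare with the earlier contact position (TCP y 0.1304 at 16 N).

```bash
python3 -m crank '[[-1,0,40,0,0],[-1,0,80,0,0],[-1,0,120,0,0],[-1,0,160,0,0],[-1,0,200,0,0],[-1,0,240,0,0],[-1,0,280,0,0],[-1,0,320,0,0],[-1,0,345,0,0],[-1,0,364,0,0],[-1,0,364,0,0],[-1,0,364,0,0]]';python3 -m crank '[[-1,0,0,40,0],[-1,0,0,80,0],[-1,0,0,120,0],[-1,0,0,150,0],[-1,0,0,165,0],[-1,0,0,168,0],[-1,0,0,168,0],[-1,0,0,168,0],[-1,0,0,168,0]]'; python3 -c "
from h import *
s=telemetry.observe();print(jig(s['tool_pos'][None]))"
```

```text
time: 12.43
tool_pos: [0.4283, 0.1563, 0.3808]
tool_rot: [-3.141, 0.0, -3.021]
contact_force: [0.8, -0.5, -0.3]
opening: 0.0002
grip_force: 0.0
time: 13.18
tool_pos: [0.4293, 0.1554, 0.2141]
tool_rot: [3.141, 0.003, -3.024]
contact_force: [-0.0, 0.2, 0.3]
opening: 0.0005
grip_force: 0.0
[[-1.29369367e-04  2.39936570e-01  2.14083033e-01]]
```

```bash
python3 -m crank '[[-1,0,-8,0,0],[-1,0,-15,0,0],[-1,0,-19,0,0],[-1,0,-21,0,0],[-1,0,-22,0,0],[-1,0,-22,0,0],[-1,0,-22,0,0]]'; for i in 1 2 3; do python3 -m crank '[[-1,0,-0.5,0,0],[-1,0,-1,0,0],[-1,0,-1,0,0]]'|sed -n '2p;4p'; done
```

```text
time: 13.77
tool_pos: [0.4311, 0.1338, 0.2128]
tool_rot: [3.141, 0.0, -3.024]
contact_force: [-0.4, 0.2, -0.0]
opening: 0.0003
grip_force: 0.0
tool_pos: [0.4312, 0.1329, 0.2127]
contact_force: [-0.3, 0.3, 0.4]
tool_pos: [0.4314, 0.1318, 0.2127]
contact_force: [0.3, -0.8, 0.1]
tool_pos: [0.4315, 0.1309, 0.2127]
contact_force: [0.9, 2.2, -0.1]
```

Contact came at 0.1309, within 0.5 mm of the home contact position, so the pipe did not shift. Retreating and handing in.

```bash
python3 -m crank '[[-1,0,10,0,0],[-1,0,25,0,0],[-1,0,30,-40,0],[-1,0,30,-80,0],[-1,0,30,-120,0],[-1,0,30,-150,0],[-1,0,30,-150,0],[-1,0,30,-150,0],[-1,0,30,-150,0]]'; python3 -c "
from cell import ticket
print(ticket.hand_in())"
```

```text
time: 15.27
tool_pos: [0.4275, 0.1609, 0.3621]
tool_rot: [-3.142, -0.001, -3.023]
contact_force: [-0.6, -0.1, 0.2]
opening: 0.0004
grip_force: 0.0
the job is handed in; nothing more can be done
None
```

The job is handed in at about 15 s: the pipe is home against the stop (re-probed within 0.5 mm after clamping), the lever was pressed onto its end stop, and the arm is back out clear of everything; the hand-in returned no verdict.

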